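# Pack two fossil eggs in the dimpled foam tray and ring for collection

### The arm

A 6-joint arm with a two-finger parallel gripper is mounted at the origin on the work surface. World frame = base frame: x ahead of the robot, y to its left, z up, the work surface at z = 0. Lengths are in m, angles in rad, forces in N, time in s.
With the tool pointing down it reaches from about 0.35 to 0.775 m from the base axis. Payload 7.3 kg.
Tool frame: the origin (TCP) lies at the very end of the fingers, on their centre line; the grasp point (between the pads) lies 19 mm behind it; z points along the fingers, y is the line along which they close (so a half turn about z gives the same grasp; the last joint's range is limited). The gripper opens to 92 mm and grips with 3 to 60 N. Pads are 19 mm wide; open, the fingers measure 130 mm over their backs; the gripper's body (75 mm by 190 mm) begins 47 mm behind the grasp point.
Start: joints at [-0.146, 0.342, 1.524, -0, 1.275, -0.146], TCP at [0.525, 0, 0.227] pointing down, gripper open.
Joint ranges: [-2.53, 2.53], [-0.77, 2.02], [0.04, 2.7], [-1, 4.14], [0.28, 2.66], [-3.11, 3.11]. Speed limits (rad/s): [2.57, 2.57, 3.14, 3.14, 3.14, 3.14].

### API

Orientations are given as [roll, pitch, yaw] about the fixed x, y, z axes, in that order (R = Rz(yaw) Ry(pitch) Rx(roll)).
In Python, from cell import observe, read_camera, get_calibration, hand_in, search_frame gives the robot as it stands.
- The arm moves only by the tool step_arm, never from a script. Its argument "commands" is a list of rows, each an object with "translation": the shift along the tool's x, y, z in mm, a list of three; "roll": the turn about the tool's z in rad. In form: [{"translation": [x, y, z], "roll": roll}, ...]. A call has 1 to 20 rows; each row shifts and turns the commanded pose from where the row before left it, along the tool's axes as they then stand; what a row does not reach is not made up. A row lasts 1/12 s, in which the tool goes at most 41.7 mm and 7.16 degrees, less where a joint would pass 70% of its speed; a pose out of reach is approached as far as the arm can. A call is refused whole if a number of a shift passes 41.7 or a number of a turn 0.125, either way. A call with a gripper value outside its range is refused whole. "fingers" is the opening, from 0 (shut) to 1 (fully open), set as the call begins (left out, the last holds). The fingers move at their own pace and stop on an object; "grip_force" is the grip in N (left out, the last holds). Time passes only in rows, so rows that do not move let the fingers close. It gives the time, the measured TCP pose, the force, the opening and the grip force at its end, in the units of the state.
- observe(): the state, without advancing time (a new reading comes with each control period).
- read_camera(name): name is "scene" or "side" or "wrist"; returns the picture (400x640x3 uint8, red, green, blue); there is no depth.
- get_calibration(name): a dict with "camera_matrix" (3x3 intrinsics, pixels), "world_from_camera" (4x4, takes a point from camera to world coordinates). Camera axes: x right, y up, looking along -z (the intrinsics and any distortion apply to the point x, -y, -z); pixel columns grow to the right and rows downward; lengths in m; the calibration is good to about 2 mm. A picture is of the moment at which its call begins: read the wrist's pose just before it. get_calibration takes no time and is no camera call; for the wrist camera it gives the pose at the moment of the call.
- hand_in(): hands the job in; it is judged then, once.
Trained networks look in the newest picture that a camera, given by its name, has taken for a name from the list of things; names that differ only in an ending like _2 or _b are one class to them, and where a whole thing is asked for, a point or a joint stands for the part that bears it (a point fixed in the world has none). Each returns a list of dicts, best first, with "confidence" (0 to 1); they miss things now and then, are a little off and sometimes report something else, mostly with a low value. They report only what shows in the picture. A call takes as long as a camera call. They do not tell look-alikes from the thing itself.
- search_frame(camera, name): "at" ([x, y, z] in m, in world coordinates, good to about 4 mm: the middle of the surface that is visible of it).
The state is a dict: "time": time; "qpos": joint angles; "qvel": joint speeds; "joint_efforts": joint torques, N m; "tool_pos": TCP position; "tool_rot": TCP orientation; "contact_force": force on the tool from outside, world axes, zero at the start; "torque": the same for the moment, N m; "opening": finger opening in m; "grip_force": force on a finger pad.
Only numpy, scipy, OpenCV 4.12 (cv2) and the standard library are available. Lean on these libraries where they do the work, as an engineer would, in place of code of your own. Each camera call takes 0.05 s, during which the arm holds its last target. There are 200 camera calls.

### The job

Pack the two fragile stone eggs that sit on cork supports into the empty dimples of the grey foam tray: the long one lying in the long dimple, the round one in the empty round dimple. Lower each one gently until it is fully seated, let go of it, and do not drop or knock the eggs or press them into the tray. When both are packed, press the plunger of the desk bell right down to its stop to call for collection and let it come up again; leave the egg already packed, the brush and the quartz lump as they are.

Things in the scene. Friction and masses are not known exactly. Their poses are not given: they have to be found in the camera images.
- long_egg: the long fossil egg: a pale buff stone egg, fragile, 160 to 250 g, 94 mm long, 54 mm across, round in cross-section, both ends alike, lying level. Origin at its centre; x axis along its length (it may have rolled about it). The waist is cylindrical for 24 mm: best gripped across it. Its centre starts about 33 mm above the table.
- round_egg: the round fossil egg: a pale buff stone ball, fragile, about 220 g (175 to 275 g), 62 mm in diameter. Origin at its centre; it looks the same all round. At the start its centre is about 42 mm above the table. Like the long one it must not be loaded or knocked with over 30 N, nor fall more than a few mm. It has a twin that is already packed in the tray.
- packed_egg: a third egg, a twin of the round one (62 mm ball), already packed in the other round dimple of the tray: to be left alone. Origin at its centre.
- long_support: flat cork frame under the long egg, 92 x 54 mm, 12 mm high, fixed; two cork bars carry the egg at its sides. Origin at the centre of its underside, x along the egg.
- round_support: cork ring under the round egg, 64 mm outside, 40 mm inside, 18 mm high, fixed. Origin at the centre of its underside.
- tray: grey foam tray, fixed, 220 (its x) x 250 (its y) x 30 mm high. Origin: centre of its underside. Three dimples 16 mm deep, walls sloping 45 degrees: long one (rim 86 x 46 mm, length along y) at x -55, y 0; empty round one (rim 52 mm across) at x 55, y -65; round one with the packed egg at x 55, y 65 mm. A seated egg's widest part stands 15 to 18 mm above the tray's top face: room for fingers.
- long_seat (a point): where the centre of the long egg is when it is seated in the long dimple: 15 mm above the tray's top face (45 mm above the table). Axes as the tray's; the seated egg lies along y, either way round.
- round_seat (a point): where the centre of the round egg is when it is seated in the empty round dimple: 18 mm above the tray's top face (48 mm above the table). Axes as the tray's.
- plunger_top (a point): middle of the top face of the bell's plunger: a steel head 24 mm across on top of a steel desk bell (dome 80 mm wide on a black foot 86 mm wide; the dome's top is 42 mm above the table, the head's top 61 mm above the table when up). It moves with the plunger; it is pressed straight down.
- plunger (a joint): travel of the bell's plunger in m: 0 up, 0.008 fully down at its stop; a spring of 2 N at the start and 6 N at the stop returns it.
- brush: wooden brush, 200 mm long, lying on the table beyond the tray: to be left alone. Origin under its middle.
- quartz: lump of white quartz, about 100 x 70 x 80 mm, on the far side of the tray: to be left alone. Origin under its middle.
Not all that is in view belongs to the job. What is shaped like the long_egg but blue is not meant. What is shaped like the round_egg but red is not meant.

How it is judged:
By the outcome, as a careful person would: the job done as asked, in the order asked, and still so for the second after the job is handed in, with the robot touching nothing.
It also fails if it takes over 64 s, if anything falls off the work surface, if the arm or the gripper's body presses on something with over 40 N, if the wrist force passes 120 N, or if a joint passes its speed limit or range.

## Working session

There is one attempt and no reset: what is moved stays moved. The work goes in short steps, Python scripts to look and compute and a tool call to move; the robot and the scene stay as the last step left them, time stands still between calls to the robot, and variables do not carry over. Pictures are saved under pics/ and viewed, at most 10 in all, crops included, and the job is handed in when it is done.

Besides the shell and the picture viewer there is one more tool, called in YAML: its name, and indented under it one key for each argument. step_arm: Moves the arm, as the interface text tells. Its arguments: {"type":"object","properties":{"commands":{"type":"array"},"fingers":{"type":"number"},"grip_force":{"type":"number"}},"required":["commands"]}

```bash
mkdir -p pics
python3 - <<'E'
from cell import *
import cv2,numpy as np
for c in ("scene","side"):
    im=read_camera(c); cv2.imwrite(f"pics/{c}0.png",im[:,:,::-1])
    for n in ("long_egg","round_egg","tray","long_support","round_support","plunger_top","quartz","brush"):
        print(c,n,[(np.round(d["at"],3).tolist(),round(d["confidence"],2)) for d in search_frame(c,n)][:5])
    k=get_calibration(c);print(np.round(k["camera_matrix"],1).tolist(),np.round(k["world_from_camera"],3).tolist(),[x for x in k])
s=observe();print(s["time"],s["tool_pos"],s["tool_rot"])
E
```

```text
scene long_egg [([0.482, -0.268, 0.048], 0.84), ([0.423, -0.144, 0.045], 0.78)]
scene round_egg [([0.568, 0.362, 0.054], 0.91), ([0.511, 0.269, 0.044], 0.84)]
scene tray [([0.62, 0.054, 0.03], 0.94), ([0.566, 0.363, 0.057], 0.34), ([0.595, -0.262, 0.058], 0.26)]
scene long_support []
scene round_support [([0.576, 0.366, 0.016], 0.61)]
scene plunger_top [([0.598, -0.264, 0.062], 0.55)]
scene quartz []
scene brush [([0.771, -0.152, 0.022], 0.66), ([0.623, 0.05, 0.03], 0.23)]
[[511.1, 0.0, 321.2], [0.0, 511.1, 198.1], [0.0, 0.0, 1.0]] [[-0.764, -0.42, 0.489, 1.204], [0.644, -0.477, 0.598, 0.747], [-0.017, 0.772, 0.635, 0.821], [0.0, 0.0, 0.0, 1.0]] ['camera_matrix', 'world_from_camera']
side long_egg [([0.454, -0.302, 0.054], 0.87), ([0.402, -0.174, 0.039], 0.56)]
side round_egg [([0.492, 0.241, 0.044], 0.64), ([0.546, 0.327, 0.052], 0.55)]
side tray [([0.584, 0.008, 0.032], 0.79)]
side long_support [([0.446, -0.318, 0.015], 0.92)]
side round_support [([0.557, 0.331, 0.019], 0.47), ([0.592, -0.272, 0.062], 0.27)]
side plunger_top [([0.591, -0.267, 0.06], 0.57)]
side quartz [([0.784, 0.079, 0.05], 0.82)]
side brush [([0.75, -0.17, 0.021], 0.64), ([0.586, 0.011, 0.028], 0.59)]
[[404.6, 0.0, 322.5], [0.0, 404.6, 194.7], [0.0, 0.0, 1.0]] [[0.82, 0.324, -0.473, 0.174], [-0.573, 0.487, -0.659, -0.597], [0.017, 0.811, 0.585, 0.6], [0.0, 0.0, 0.0, 1.0]] ['camera_matrix', 'world_from_camera']
0.9 [ 5.25016137e-01 -1.06652306e-05  2.26760042e-01] [3.14145441e+00 4.82099263e-05 1.57072790e+00]
```

View pictures.

View pics/scene0.png

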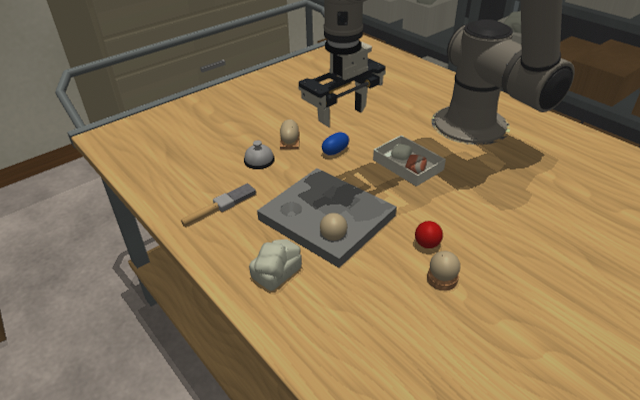

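View pics/side0.png

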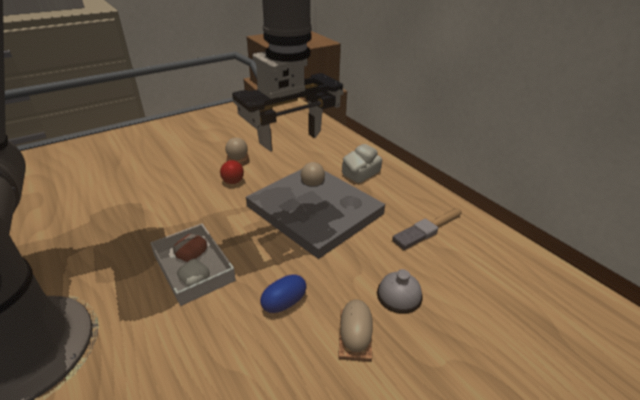

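```bash
cat > h.py <<'E'
from cell import *
import cv2,numpy as np
def ray(k,u,v):
    K=k["camera_matrix"];T=np.array(k["world_from_camera"])
    d=np.linalg.solve(K,[u,v,1]);d=T[:3,:3]@[d[0],-d[1],-d[2]]
    return T[:3,3],d
def px(k,u,v,z):
    o,d=ray(k,u,v);return o+d*(z-o[2])/d[2]
def proj(k,p):
    T=np.array(k["world_from_camera"]);c=T[:3,:3].T@(np.array(p)-T[:3,3])
    q=np.array(k["camera_matrix"])@[c[0],-c[1],-c[2]];return q[:2]/q[2]
E
python3 - <<'E'
from h import *
k=get_calibration("scene");s=get_calibration("side")
for c,pts in ((k,[(258,212),(318,170),(396,212),(338,263)]),(s,[(247,203),(302,167),(384,206),(318,250)])):
    print([np.round(px(c,*p,.03)[:2],3).tolist() for p in pts])
print([np.round(px(k,*p,.033),3).tolist() for p in [(289,120),(289,147)]],[np.round(px(s,*p,.033),3).tolist() for p in [(356,300),(355,350)]])
# silhouettes centres
print(px(k,289.5,133.5,.033),px(s,356,325,.033),px(k,444.5,266,.042),px(s,236.5,150,.042),px(k,333,227,.048),px(s,313,175,.048))
print(px(k,257.5,146,.061),px(s,402.5,274,.061))
w=get_calibration("wrist");print(np.round(w["world_from_camera"],3).tolist(),np.round(w["camera_matrix"][0],0))
E
```

```text
[[0.741, -0.056], [0.527, -0.09], [0.496, 0.159], [0.707, 0.191]]
[[0.47, 0.117], [0.662, 0.18], [0.729, -0.07], [0.518, -0.106]]
[[0.433, -0.338, 0.033], [0.521, -0.223, 0.033]] [[0.5, -0.25, 0.033], [0.437, -0.326, 0.033]]
[ 0.47753904 -0.27729725  0.033     ] [ 0.46737935 -0.29094858  0.033     ] [0.55566932 0.34967543 0.042     ] [0.54843211 0.33804675 0.042     ] [0.65449958 0.11502626 0.048     ] [0.64920657 0.10842156 0.048     ]
[ 0.60552322 -0.24845329  0.061     ] [ 0.59045601 -0.26834608  0.061     ]
[[1.0, 0.0, -0.0, 0.524], [0.0, 0.96, 0.279, 0.077], [0.0, -0.279, 0.96, 0.385], [0.0, 0.0, 0.0, 1.0]] [305.   0. 327.]
```

Run:
```python
from h import *
k=get_calibration("wrist")
im=read_camera("wrist"); cv2.imwrite("pics/w0.png",im[:,:,::-1])
for n in ("long_egg","round_egg","tray","plunger_top"):
    print(n,[(np.round(d["at"],3).tolist(),round(d["confidence"],2)) for d in search_frame("wrist",n)][:4])
```

```text
long_egg [([0.424, -0.157, 0.048], 0.85)]
round_egg []
tray [([0.603, 0.046, 0.028], 0.67)]
plunger_top []
```

View pics/w0.png

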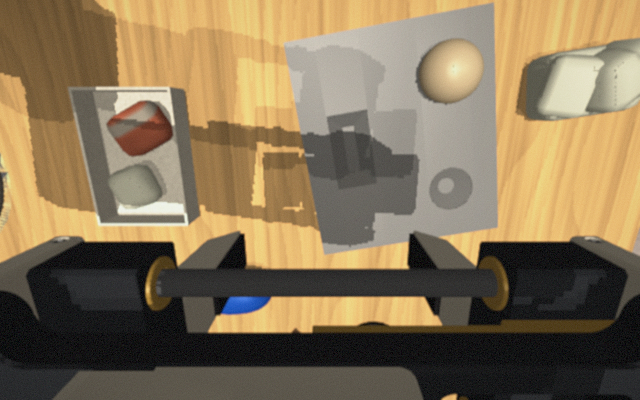

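Run:
```python
from h import *
k=get_calibration("wrist")
P=np.array([px(k,*p,.03)[:2] for p in [(285,42),(493,3),(498,226),(325,254)]])
print(P.round(3).tolist(),P.mean(0),[np.linalg.norm(P[i]-P[i-1]).round(3) for i in range(4)],[np.degrees(np.arctan2(*(P[i]-P[i-1])[::-1])).round(1) for i in range(4)])
print(px(k,451,188,.03),px(k,451,188,.014),px(k,451,70,.048), proj(k,[.525,0,.227]))
```

```text
[[0.481, 0.146], [0.695, 0.182], [0.738, -0.062], [0.523, -0.101]] [0.60918829 0.04115545] [np.float64(0.25), np.float64(0.217), np.float64(0.248), np.float64(0.219)] [np.float64(99.7), np.float64(9.6), np.float64(-79.9), np.float64(-169.9)]
[ 0.67426643 -0.0133751   0.03      ] [ 0.68101071 -0.01742789  0.014     ] [0.65240334 0.11613339 0.048     ] [327.39502569 250.21196192]
```

step_arm:
  commands:
    - {"translation": [27, 2, 0]}
    - {"translation": [27, 2, 0]}
    - {"translation": [27, 2, 0]}
    - {"translation": [27, 2, 0]}
    - {"translation": [27, 2, 0]}
    - {"translation": [27, 2, 0]}
    - {"translation": [27, 2, 0]}
    - {"translation": [27, 2, 0]}
    - {"translation": [27, 2, 0]}
    - {"translation": [27, 2, 0]}
    - {"translation": [0, 0, 0]}
    - {"translation": [0, 0, 0]}
  fingers: 1
  grip_force: 14

```text
invalid input
```

step_arm:
  commands:
    - {"translation": [27, 2, 0], "roll": 0}
    - {"translation": [27, 2, 0], "roll": 0}
    - {"translation": [27, 2, 0], "roll": 0}
    - {"translation": [27, 2, 0], "roll": 0}
    - {"translation": [27, 2, 0], "roll": 0}
    - {"translation": [27, 2, 0], "roll": 0}
    - {"translation": [27, 2, 0], "roll": 0}
    - {"translation": [27, 2, 0], "roll": 0}
    - {"translation": [27, 2, 0], "roll": 0}
    - {"translation": [27, 2, 0], "roll": 0}
    - {"translation": [0, 0, 0], "roll": 0}
    - {"translation": [0, 0, 0], "roll": 0}
  fingers: 1
  grip_force: 14

```text
time: 2.15
tool_pos: [0.5447, 0.2711, 0.2263]
tool_rot: [-3.141, 0.0, 1.573]
contact_force: [-0.6, -0.5, -0.8]
opening: 0.092
grip_force: 0.0
```

Run:
```python
from h import *
k=get_calibration("wrist")
im=read_camera("wrist"); cv2.imwrite("pics/w1.png",im[:,:,::-1])
for n in ("round_egg","round_support"):
    print(n,[(np.round(d["at"],3).tolist(),round(d["confidence"],2)) for d in search_frame("wrist",n)][:4])
s=observe();print(s["time"],s["tool_pos"],s["tool_rot"])
print(proj(k,[.553,.345,.042]))
```

```text
round_egg [([0.557, 0.351, 0.064], 0.81), ([0.496, 0.268, 0.058], 0.61)]
round_support []
2.3 [0.54500245 0.26909086 0.22667011] [-3.14134899e+00  4.79453705e-04  1.57002498e+00]
[334.89167395 112.68120086]
```

View pics/w1.png

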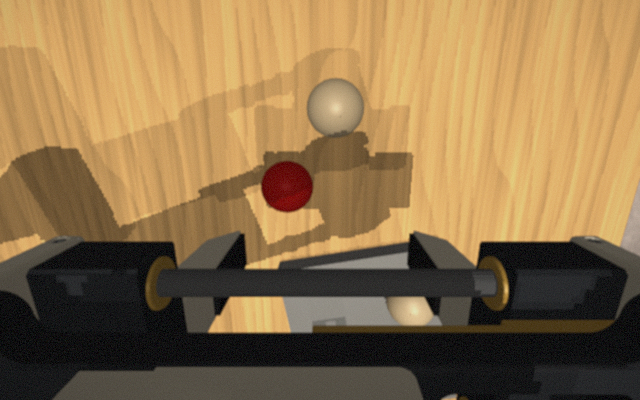

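step_arm:
  commands:
    - {"translation": [27, 3, 20], "roll": 0}
    - {"translation": [27, 3, 20], "roll": 0}
    - {"translation": [27, 2.5, 20], "roll": 0}
    - {"translation": [0, 0, 15], "roll": 0}
    - {"translation": [0, 0, 20], "roll": 0}
    - {"translation": [0, 0, 20], "roll": 0}
    - {"translation": [0, 0, 20], "roll": 0}
    - {"translation": [0, 0, 20], "roll": 0}
    - {"translation": [0, 0, 15], "roll": 0}
    - {"translation": [0, 0, 15], "roll": 0}
    - {"translation": [0, 0, 9], "roll": 0}
    - {"translation": [0, 0, 4], "roll": 0}
    - {"translation": [0, 0, 0], "roll": 0}
    - {"translation": [0, 0, 0], "roll": 0}

```text
time: 3.47
tool_pos: [0.5541, 0.3508, 0.0295]
tool_rot: [3.141, -0.0, 1.57]
contact_force: [-0.9, 0.4, 1.0]
opening: 0.0916
grip_force: 0.0
```

Run:
```python
from h import *
k=get_calibration("wrist")
im=read_camera("wrist"); cv2.imwrite("pics/w2.png",im[:,:,::-1])
s=observe();print(s["time"],s["tool_pos"],s["tool_rot"])
c=k["world_from_camera"][:3,3];
print(proj(k,[.5535,.35,.042]))
```

```text
3.5167 [0.55427594 0.35104592 0.02983165] [ 3.13989244e+00 -7.27004079e-04  1.57043329e+00]
[326.3890833  261.76677042]
```

View pics/w2.png

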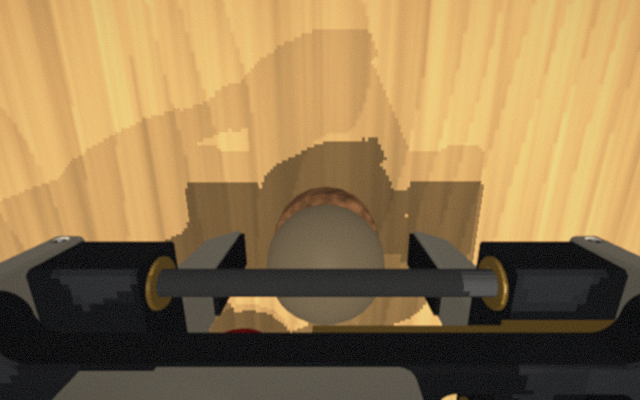

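step_arm:
  commands:
    - {"translation": [-1, 0, 1], "roll": 0}
    - {"translation": [0, 0, 0], "roll": 0}
    - {"translation": [0, 0, 0], "roll": 0}
    - {"translation": [0, 0, 0], "roll": 0}
    - {"translation": [0, 0, 0], "roll": 0}
    - {"translation": [0, 0, 0], "roll": 0}
    - {"translation": [0, 0, 0], "roll": 0}
    - {"translation": [0, 0, 0], "roll": 0}
  fingers: 0.6
  grip_force: 12

```text
time: 4.18
tool_pos: [0.5535, 0.3501, 0.0279]
tool_rot: [3.141, -0.0, 1.571]
contact_force: [-0.2, 0.8, 1.4]
opening: 0.0611
grip_force: 12.0
```

step_arm:
  commands:
    - {"translation": [0, 0, -2], "roll": 0}
    - {"translation": [0, 0, -4], "roll": 0}
    - {"translation": [0, 0, -8], "roll": 0}
    - {"translation": [0, 0, -14], "roll": 0}
    - {"translation": [0, 0, -18], "roll": 0}
    - {"translation": [0, 0, -20], "roll": 0}
    - {"translation": [0, 0, -20], "roll": 0}
    - {"translation": [0, 0, -14], "roll": 0}
    - {"translation": [0, 0, -8], "roll": 0}
    - {"translation": [0, 0, -4], "roll": 0}
    - {"translation": [0, 0, 0], "roll": 0}

```text
time: 5.1
tool_pos: [0.5537, 0.3501, 0.1406]
tool_rot: [3.14, -0.001, 1.571]
contact_force: [0.3, 0.7, -2.3]
opening: 0.061
grip_force: 12.0
```

step_arm:
  commands:
    - {"translation": [-8, 2.7, 0], "roll": 0}
    - {"translation": [-14, 4.7, 0], "roll": 0}
    - {"translation": [-20, 6.6, 0], "roll": 0}
    - {"translation": [-26, 8.6, 0], "roll": 0}
    - {"translation": [-28.5, 9.5, 0], "roll": 0}
    - {"translation": [-28.5, 9.5, 0], "roll": 0}
    - {"translation": [-28.5, 9.5, 0], "roll": 0}
    - {"translation": [-28.5, 9.5, 0], "roll": 0}
    - {"translation": [-28.5, 9.5, 0], "roll": 0}
    - {"translation": [-28.5, 9.5, 0], "roll": 0}
    - {"translation": [-28.5, 9.5, 0], "roll": 0}
    - {"translation": [-28.5, 9.5, 0], "roll": 0}
    - {"translation": [-26, 8.6, 0], "roll": 0}
    - {"translation": [-20, 6.6, 0], "roll": 0}
    - {"translation": [-14, 4.7, 0], "roll": 0}
    - {"translation": [-8, 2.4, 0], "roll": 0}
    - {"translation": [0, 0, 0], "roll": 0}
    - {"translation": [0, 0, 0], "roll": 0}
    - {"translation": [0, 0, 0], "roll": 0}

```text
time: 6.68
tool_pos: [0.674, -0.0127, 0.1396]
tool_rot: [-3.141, -0.001, 1.572]
contact_force: [-0.4, 0.3, -2.7]
opening: 0.0616
grip_force: 12.0
```

Run:
```python
from h import *
k=get_calibration("wrist")
im=read_camera("wrist"); cv2.imwrite("pics/w3.png",im[:,:,::-1])
s=observe();print(s["time"],s["tool_pos"],s["tool_rot"],s["opening"],s["grip_force"],s["contact_force"])
a=np.radians(9.8);R=np.array([[np.cos(a),-np.sin(a)],[np.sin(a),np.cos(a)]])
for p in ((-110,125),(110,125),(55,65),(-55,0)):
    q=np.array([.609,.041])+R@np.array(p)/1000;print(p,q.round(4),proj(k,[*q,.048 if p==(55,65) else .03]).round(1))
```

```text
6.7333 [ 0.67407038 -0.0125066   0.13971223] [-3.14124903e+00 -4.12264818e-04  1.57239175e+00] 0.06117473514442879 11.999865621328354 [-0.24317368 -0.05567609 -1.55571511]
(-110, 125) [0.4793 0.1455] [74.9 -0.4]
(110, 125) [0.6961 0.1829] [357.6 -58.1]
(55, 65) [0.6521 0.1144] [298.   39.2]
(-55, 0) [0.5548 0.0316] [191.  148.3]
```

View pics/w3.png

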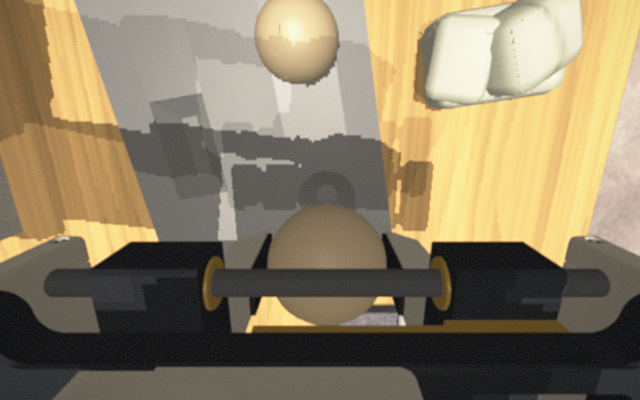

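Run:
```python
from h import *
k=get_calibration("wrist")
print(proj(k,[.6745,-.0136,.014]),proj(k,[.6745,-.0136,.03]),proj(k,[.6745,-.0136,.03])-proj(k,[.6745,-.0136+.026,.03]))
im=cv2.imread("pics/w3.png")[150:230,270:380];cv2.imwrite("pics/c3.png",cv2.resize(im,None,fx=6,fy=6))
```

```text
[327.51352187 193.73182099] [327.56593619 198.32682878] [-0.07565377 27.96272202]
```

View pics/c3.png

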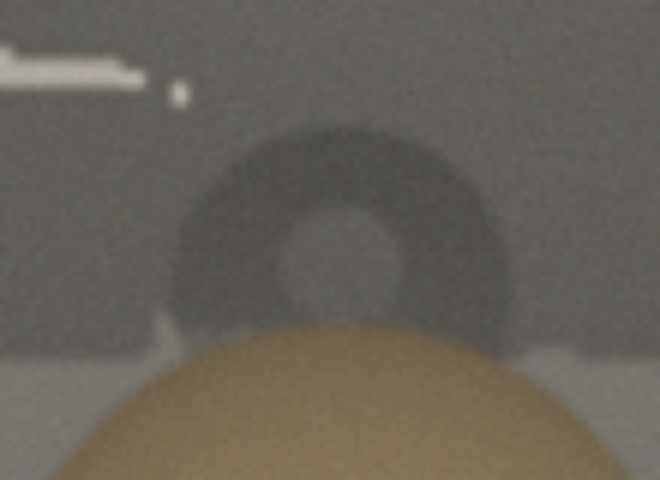

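step_arm:
  commands:
    - {"translation": [-0.5, 0, 4], "roll": 0}
    - {"translation": [0, 0, 8], "roll": 0}
    - {"translation": [0, 0, 14], "roll": 0}
    - {"translation": [0, 0, 16], "roll": 0}
    - {"translation": [0, 0, 16], "roll": 0}
    - {"translation": [0, 0, 14], "roll": 0}
    - {"translation": [0, 0, 10], "roll": 0}
    - {"translation": [0, 0, 6], "roll": 0}
    - {"translation": [0, 0, 5], "roll": 0}
    - {"translation": [0, 0, 4], "roll": 0}
    - {"translation": [0, 0, 2], "roll": 0}
    - {"translation": [0, 0, 1], "roll": 0}
    - {"translation": [0, 0, 0], "roll": 0}
    - {"translation": [0, 0, 0], "roll": 0}

```text
time: 7.9
tool_pos: [0.6748, -0.0145, 0.0403]
tool_rot: [3.141, 0.0, 1.571]
contact_force: [-0.2, -0.1, -1.8]
opening: 0.0614
grip_force: 12.0
```

step_arm:
  commands:
    - {"translation": [0, 0, 1], "roll": 0}
    - {"translation": [0, 0, 1], "roll": 0}
    - {"translation": [0, 0, 1], "roll": 0}
    - {"translation": [0, 0, 0.5], "roll": 0}
    - {"translation": [0, 0, 0], "roll": 0}

```text
time: 8.32
tool_pos: [0.6743, -0.0145, 0.0361]
tool_rot: [-3.141, -0.0, 1.571]
contact_force: [0.4, -0.7, -1.9]
opening: 0.0613
grip_force: 12.0
```

step_arm:
  commands:
    - {"translation": [0, 0, 0.5], "roll": 0}
    - {"translation": [0, 0, 0.5], "roll": 0}
    - {"translation": [0, 0, 0.3], "roll": 0}
    - {"translation": [0, 0, 0], "roll": 0}

```text
time: 8.65
tool_pos: [0.6745, -0.0141, 0.0354]
tool_rot: [3.141, -0.0, 1.571]
contact_force: [-1.9, 2.0, 1.2]
opening: 0.0612
grip_force: 12.0
```

step_arm:
  commands:
    - {"translation": [0, 0, 0.3], "roll": 0}
    - {"translation": [0, 0, 0.3], "roll": 0}
    - {"translation": [0, 0, 0], "roll": 0}

```text
time: 8.9
tool_pos: [0.6745, -0.014, 0.0352]
tool_rot: [3.141, -0.0, 1.571]
contact_force: [-2.8, 3.7, 5.8]
opening: 0.0615
grip_force: 12.0
```

step_arm:
  commands:
    - {"translation": [0.4, -0.3, 0], "roll": 0}
    - {"translation": [0.4, -0.3, 0], "roll": 0}
    - {"translation": [0, 0, 0], "roll": 0}

```text
time: 9.15
tool_pos: [0.6744, -0.0137, 0.0349]
tool_rot: [3.14, 0.0, 1.571]
contact_force: [-0.9, 2.6, 4.6]
opening: 0.0616
grip_force: 12.0
```

step_arm:
  commands:
    - {"translation": [0.5, -0.2, 0], "roll": 0}
    - {"translation": [0.3, 0, 0.2], "roll": 0}
    - {"translation": [0, 0, 0], "roll": 0}

```text
time: 9.4
tool_pos: [0.6739, -0.0133, 0.0344]
tool_rot: [3.141, 0.001, 1.571]
contact_force: [-1.6, -0.2, 3.8]
opening: 0.0612
grip_force: 12.0
```

step_arm:
  commands:
    - {"translation": [0, -0.4, 0], "roll": 0}
    - {"translation": [0, 0, 0.3], "roll": 0}
    - {"translation": [0, 0, 0], "roll": 0}
    - {"translation": [0, 0, 0], "roll": 0}

```text
time: 9.73
tool_pos: [0.6739, -0.0133, 0.0344]
tool_rot: [3.14, 0.001, 1.571]
contact_force: [0.6, 0.3, 5.8]
opening: 0.0612
grip_force: 12.0
```

step_arm:
  commands:
    - {"translation": [0, 0, -0.3], "roll": 0}
    - {"translation": [0, 0, 0], "roll": 0}
  grip_force: 5

```text
time: 9.9
tool_pos: [0.6738, -0.0132, 0.0343]
tool_rot: [3.14, 0.0, 1.571]
contact_force: [3.2, -0.7, 3.7]
opening: 0.0615
grip_force: 5.0
```

step_arm:
  commands:
    - {"translation": [0, 0, 0], "roll": 0}
    - {"translation": [0, 0, 0], "roll": 0}
    - {"translation": [0, 0, 0], "roll": 0}
    - {"translation": [0, 0, 0], "roll": 0}
    - {"translation": [0, 0, 0], "roll": 0}
  fingers: 0.9

```text
time: 10.32
tool_pos: [0.6728, -0.0128, 0.0337]
tool_rot: [-3.141, -0.0, 1.571]
contact_force: [0.3, -0.1, 0.1]
opening: 0.0823
grip_force: 0.0
```

step_arm:
  commands:
    - {"translation": [0, 0, -3], "roll": 0}
    - {"translation": [0, 0, -6], "roll": 0}
    - {"translation": [0, 0, -12], "roll": 0}
    - {"translation": [0, 0, -20], "roll": 0}
    - {"translation": [0, 0, -28], "roll": 0}
    - {"translation": [0, 0, -28], "roll": 0}
    - {"translation": [0, 0, -28], "roll": 0}
    - {"translation": [0, 0, -28], "roll": 0}
    - {"translation": [0, 0, -20], "roll": 0}
    - {"translation": [0, 0, 0], "roll": 0}
  fingers: 1

```text
time: 11.15
tool_pos: [0.6754, -0.0131, 0.2145]
tool_rot: [3.131, 0.001, 1.571]
contact_force: [0.2, -0.4, 0.3]
opening: 0.0917
grip_force: 0.0
```

step_arm:
  commands:
    - {"translation": [-14, -10, 0], "roll": 0}
    - {"translation": [-28, -21, 0], "roll": 0}
    - {"translation": [-28, -21, 0], "roll": 0}
    - {"translation": [-28, -21, 0], "roll": 0}
    - {"translation": [-28, -21, 0], "roll": 0}
    - {"translation": [-28, -21, 0], "roll": 0}
    - {"translation": [-28, -21, 0], "roll": 0}
    - {"translation": [-28, -21, 0], "roll": 0}
    - {"translation": [-28, -21, 0], "roll": 0}
    - {"translation": [-28, -21, 0], "roll": 0}
    - {"translation": [-28, -21, 0], "roll": 0}
    - {"translation": [-28, -21, 0], "roll": 0}
    - {"translation": [-14, -12, 0], "roll": 0.1}
    - {"translation": [0, 0, 0], "roll": 0.12}
    - {"translation": [0, 0, 0], "roll": 0.12}
    - {"translation": [0, 0, 0], "roll": 0.12}
    - {"translation": [0, 0, 0], "roll": 0.12}
    - {"translation": [0, 0, 0], "roll": 0.1}
    - {"translation": [0, 0, 0], "roll": 0}
    - {"translation": [0, 0, 0], "roll": 0}

```text
time: 12.82
tool_pos: [0.4201, -0.3488, 0.2074]
tool_rot: [3.141, 0.0, 0.894]
contact_force: [0.5, 0.2, -0.8]
opening: 0.0916
grip_force: 0.0
```

Run:
```python
from h import *
k=get_calibration("wrist")
im=read_camera("wrist"); cv2.imwrite("pics/w4.png",im[:,:,::-1])
for n in ("long_egg","plunger_top"):
    print(n,[(np.round(d["at"],3).tolist(),round(d["confidence"],2)) for d in search_frame("wrist",n)][:4])
s=observe();print(s["time"],s["tool_pos"],s["tool_rot"],s["qpos"])
print(proj(k,[.472,-.284,.033]))
# scene: check round egg
im=read_camera("scene"); cv2.imwrite("pics/s4.png",im[:,:,::-1])
print([(np.round(d["at"],3).tolist(),round(d["confidence"],2)) for d in search_frame("scene","round_egg")])
```

```text
long_egg [([0.469, -0.286, 0.056], 0.77), ([0.415, -0.162, 0.046], 0.64)]
plunger_top [([0.587, -0.276, 0.057], 0.56)]
12.9667 [ 0.4202151  -0.3487962   0.20726539] [ 3.14141075e+00 -4.09323119e-05  8.93120401e-01] [-8.33191250e-01  3.96382691e-01  1.49718019e+00  7.23541228e-05
  1.24785640e+00 -1.55538276e-01]
[327.36283326 103.12196606]
[([0.512, 0.269, 0.044], 0.61)]
```

View pics/w4.png

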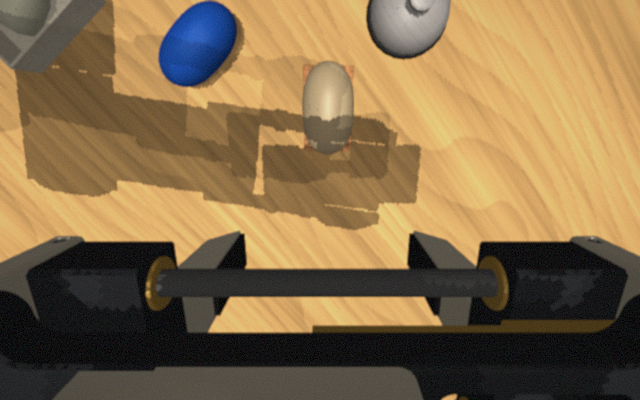

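step_arm:
  commands:
    - {"translation": [20, 0.5, 10], "roll": 0}
    - {"translation": [20, 0, 20], "roll": 0}
    - {"translation": [20, 0, 20], "roll": 0}
    - {"translation": [19, 0, 20], "roll": 0}
    - {"translation": [0, 0, 20], "roll": 0}
    - {"translation": [0, 0, 20], "roll": 0}
    - {"translation": [0, 0, 20], "roll": 0}
    - {"translation": [0, 0, 20], "roll": 0}
    - {"translation": [0, 0, 15], "roll": 0}
    - {"translation": [0, 0, 10], "roll": 0}
    - {"translation": [0, 0, 6], "roll": 0}
    - {"translation": [0, 0, 4], "roll": 0}
    - {"translation": [0, 0, 0], "roll": 0}
    - {"translation": [0, 0, 0], "roll": 0}

```text
time: 14.23
tool_pos: [0.4706, -0.2881, 0.0227]
tool_rot: [3.141, -0.0, 0.891]
contact_force: [0.5, -0.6, -0.2]
opening: 0.0918
grip_force: 0.0
```

Run:
```python
from h import *
k=get_calibration("wrist")
im=read_camera("wrist"); cv2.imwrite("pics/w5.png",im[:,:,::-1])
print([(np.round(d["at"],3).tolist(),round(d["confidence"],2)) for d in search_frame("wrist","long_egg")][:4])
s=observe();print(s["time"],s["tool_pos"],s["tool_rot"])
p=s["tool_pos"];y=s["tool_rot"][2];ax=np.array([np.cos(y),np.sin(y),0])
c=np.array([p[0],p[1],.033]);print(proj(k,c),proj(k,c+.047*ax),proj(k,c-.047*ax))
```

```text
[([0.428, -0.164, 0.045], 0.84), ([0.48, -0.273, 0.052], 0.78)]
14.3333 [ 0.47076773 -0.28817701  0.02300214] [3.13986285e+00 5.28844142e-06 8.90892660e-01]
[329.17353726 257.38458751] [329.41479796 171.16322395] [328.96806297 330.81665959]
```

View pics/w5.png

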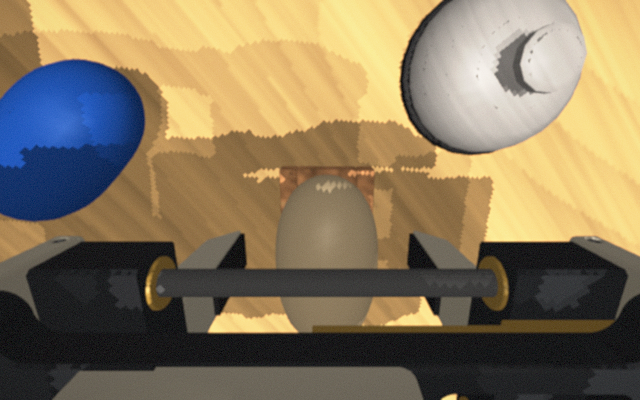

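step_arm:
  commands:
    - {"translation": [-1.3, -1, 1], "roll": 0}
    - {"translation": [0, 0, 0.5], "roll": 0}
    - {"translation": [0, 0, 0], "roll": 0}
    - {"translation": [0, 0, 0], "roll": 0}
    - {"translation": [0, 0, 0], "roll": 0}
    - {"translation": [0, 0, 0], "roll": 0}
    - {"translation": [0, 0, 0], "roll": 0}
    - {"translation": [0, 0, 0], "roll": 0}
    - {"translation": [0, 0, 0], "roll": 0}
  fingers: 0.5
  grip_force: 12

```text
time: 15.08
tool_pos: [0.4695, -0.2888, 0.0209]
tool_rot: [3.139, -0.0, 0.891]
contact_force: [2.7, -2.9, -0.8]
opening: 0.0537
grip_force: 12.0
```

Run:
```python
from h import *
k=get_calibration("wrist");s=observe();print(s["tool_pos"],s["tool_rot"],s["opening"],s["grip_force"])
print(px(k,558,52,.061)) # approx; arm moved ~1.6mm
```

```text
[ 0.46947308 -0.28880053  0.02092992] [ 3.13931251e+00 -5.68428166e-05  8.90730126e-01] 0.05373156071958836 11.998324245214462
[ 0.59282598 -0.2652863   0.061     ]
```

step_arm:
  commands:
    - {"translation": [0, 0, -2], "roll": 0}
    - {"translation": [0, 0, -4], "roll": 0}
    - {"translation": [0, 0, -8], "roll": 0}
    - {"translation": [0, 0, -15], "roll": 0}
    - {"translation": [0, 0, -20], "roll": 0}
    - {"translation": [0, 0, -20], "roll": 0}
    - {"translation": [0, 0, -20], "roll": 0}
    - {"translation": [0, 0, -15], "roll": 0}
    - {"translation": [0, 0, -10], "roll": 0}
    - {"translation": [0, 0, -5], "roll": 0}
    - {"translation": [0, 0, 0], "roll": 0}

```text
time: 16.0
tool_pos: [0.4688, -0.2883, 0.1406]
tool_rot: [3.14, -0.0, 0.891]
contact_force: [0.6, -1.0, -1.9]
opening: 0.0536
grip_force: 12.0
```

step_arm:
  commands:
    - {"translation": [8, -3.6, 0], "roll": 0}
    - {"translation": [15, -6.7, 0], "roll": 0}
    - {"translation": [22, -9.8, 0], "roll": 0}
    - {"translation": [26.6, -11.9, 0], "roll": 0}
    - {"translation": [26.6, -11.9, 0], "roll": 0}
    - {"translation": [26.6, -11.9, 0], "roll": 0}
    - {"translation": [26.6, -11.9, 0], "roll": 0}
    - {"translation": [26.6, -11.9, 0], "roll": 0}
    - {"translation": [26.6, -11.9, 0], "roll": 0}
    - {"translation": [26.6, -11.9, 0], "roll": 0}
    - {"translation": [26.6, -11.9, 0], "roll": 0}
    - {"translation": [22, -9.8, 0], "roll": 0}
    - {"translation": [15, -6.7, 0], "roll": 0}
    - {"translation": [8, -3.3, 0], "roll": 0}
    - {"translation": [0, 0, 0], "roll": -0.03}
    - {"translation": [0, 0, 0], "roll": -0.07}
    - {"translation": [0, 0, 0], "roll": -0.1}
    - {"translation": [0, 0, 0], "roll": -0.1}
    - {"translation": [0, 0, 0], "roll": -0.1}

```text
time: 17.58
tool_pos: [0.5532, 0.0322, 0.1386]
tool_rot: [-3.139, 0.001, 1.295]
contact_force: [1.2, 0.2, -2.2]
opening: 0.0535
grip_force: 12.0
```

step_arm:
  commands:
    - {"translation": [0, 0, 0], "roll": -0.1}
    - {"translation": [0, 0, 0], "roll": -0.1}
    - {"translation": [0, 0, 0], "roll": -0.1}
    - {"translation": [0, 0, 0], "roll": -0.08}
    - {"translation": [0, 0, 0], "roll": -0.05}
    - {"translation": [0, 0, 0], "roll": -0.02}
    - {"translation": [0, 0, 0], "roll": 0}
    - {"translation": [0, 0, 0], "roll": 0}
    - {"translation": [0, 0, 0], "roll": 0}

```text
time: 18.33
tool_pos: [0.5539, 0.0322, 0.1394]
tool_rot: [-3.141, -0.0, 1.74]
contact_force: [0.1, 0.8, -2.2]
opening: 0.0536
grip_force: 12.0
```

Run:
```python
from h import *
k=get_calibration("wrist")
im=read_camera("wrist"); cv2.imwrite("pics/w6.png",im[:,:,::-1])
s=observe();print(s["time"],s["tool_pos"],s["tool_rot"],s["opening"],s["contact_force"])
print([(np.round(d["at"],3).tolist(),round(d["confidence"],2)) for d in search_frame("wrist","round_egg")][:4])
print([(np.round(d["at"],3).tolist(),round(d["confidence"],2)) for d in search_frame("wrist","long_egg")][:4])
p=s["tool_pos"];y=s["tool_rot"][2];ax=np.array([np.cos(y),np.sin(y),0])
c=np.array([p[0],p[1],p[2]+.012]);print("egg",proj(k,c),proj(k,c+.047*ax))
a=np.radians(9.8);R=np.array([[np.cos(a),-np.sin(a)],[np.sin(a),np.cos(a)]])
for q in ((-55,0),(-78,43),(-32,43),(-55,43),(55,65),(55,-65),(-110,125),(110,125)):
    w=np.array([.609,.041])+R@np.array(q)/1000;print(q,w.round(4),proj(k,[*w,.048 if q[0]==55 else .03]).round(1))
```

```text
18.3833 [0.55391458 0.03220153 0.13946475] [-3.14131429e+00 -3.46962477e-05  1.73979632e+00] 0.0535269953721488 [-0.17670972  1.05921816 -2.21444869]
[([0.598, 0.096, 0.029], 0.64), ([0.669, 0.017, 0.044], 0.52)]
[([0.553, 0.052, 0.17], 0.89)]
egg [327.1663086  260.10957776] [327.20217494 173.25546152]
(-55, 0) [0.5548 0.0316] [327.8 198.1]
(-78, 43) [0.5248 0.0701] [301.5 151. ]
(-32, 43) [0.5701 0.0779] [354.  150.9]
(-55, 43) [0.5475 0.074 ] [327.8 150.9]
(55, 65) [0.6521 0.1144] [465.5 125.9]
(55, -65) [ 0.6743 -0.0137] [447.8 271.3]
(-110, 125) [0.4793 0.1455] [259.   48.3]
(110, 125) [0.6961 0.1829] [533.8  47.6]
```

View pics/w6.png

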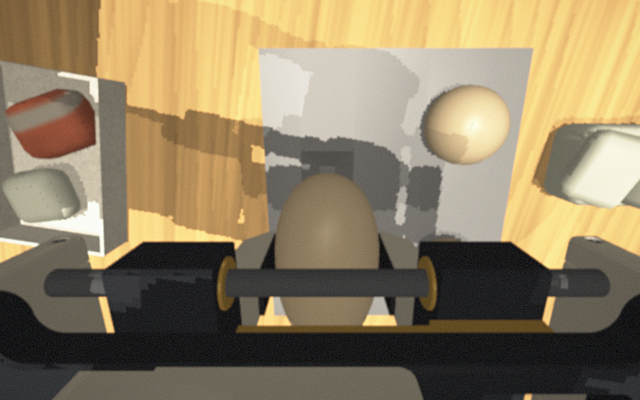

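step_arm:
  commands:
    - {"translation": [-0.4, 0.8, 4], "roll": 0}
    - {"translation": [0, 0, 8], "roll": 0}
    - {"translation": [0, 0, 14], "roll": 0}
    - {"translation": [0, 0, 16], "roll": 0}
    - {"translation": [0, 0, 16], "roll": 0}
    - {"translation": [0, 0, 14], "roll": 0}
    - {"translation": [0, 0, 10], "roll": 0}
    - {"translation": [0, 0, 7], "roll": 0}
    - {"translation": [0, 0, 4], "roll": 0}
    - {"translation": [0, 0, 3], "roll": 0}
    - {"translation": [0, 0, 2], "roll": 0}
    - {"translation": [0, 0, 0], "roll": 0}
    - {"translation": [0, 0, 0], "roll": 0}

```text
time: 19.57
tool_pos: [0.5552, 0.032, 0.0421]
tool_rot: [3.141, 0.0, 1.741]
contact_force: [0.5, 0.1, -3.2]
opening: 0.0537
grip_force: 12.0
```

step_arm:
  commands:
    - {"translation": [0, 0, 1], "roll": 0}
    - {"translation": [0, 0, 1], "roll": 0}
    - {"translation": [0, 0, 1], "roll": 0}
    - {"translation": [0, 0, 1], "roll": 0}
    - {"translation": [0, 0, 0], "roll": 0}
    - {"translation": [0, 0, 0], "roll": 0}

```text
time: 20.07
tool_pos: [0.5549, 0.032, 0.0376]
tool_rot: [-3.142, -0.0, 1.741]
contact_force: [-0.1, 0.2, -1.7]
opening: 0.0537
grip_force: 12.0
```

step_arm:
  commands:
    - {"translation": [0, 0, 0.7], "roll": 0}
    - {"translation": [0, 0, 0.7], "roll": 0}
    - {"translation": [0, 0, 0.6], "roll": 0}
    - {"translation": [0, 0, 0], "roll": 0}
    - {"translation": [0, 0, 0], "roll": 0}

```text
time: 20.48
tool_pos: [0.5549, 0.032, 0.0356]
tool_rot: [-3.142, -0.0, 1.741]
contact_force: [0.1, -0.0, -2.1]
opening: 0.0536
grip_force: 12.0
```

step_arm:
  commands:
    - {"translation": [0, 0, 0.5], "roll": 0}
    - {"translation": [0, 0, 0.3], "roll": 0}
    - {"translation": [0, 0, 0], "roll": 0}

```text
time: 20.73
tool_pos: [0.5548, 0.032, 0.0348]
tool_rot: [-3.142, -0.0, 1.741]
contact_force: [-0.9, -0.1, -2.5]
opening: 0.0538
grip_force: 12.0
```

step_arm:
  commands:
    - {"translation": [0, 0, 0.4], "roll": 0}
    - {"translation": [0, 0, 0.4], "roll": 0}
    - {"translation": [0, 0, 0], "roll": 0}

```text
time: 20.98
tool_pos: [0.5549, 0.032, 0.0341]
tool_rot: [3.142, 0.0, 1.741]
contact_force: [0.2, -0.1, -2.1]
opening: 0.0539
grip_force: 12.0
```

step_arm:
  commands:
    - {"translation": [0, 0, 0.3], "roll": 0}
    - {"translation": [0, 0, 0.3], "roll": 0}
    - {"translation": [0, 0, 0], "roll": 0}

```text
time: 21.23
tool_pos: [0.5549, 0.032, 0.034]
tool_rot: [3.141, 0.0, 1.741]
contact_force: [-3.1, -0.1, 4.5]
opening: 0.054
grip_force: 12.0
```

step_arm:
  commands:
    - {"translation": [0, -0.5, 0], "roll": 0}
    - {"translation": [0, -0.3, 0.2], "roll": 0}
    - {"translation": [0, 0, 0.2], "roll": 0}
    - {"translation": [0, 0, 0], "roll": 0}

```text
time: 21.57
tool_pos: [0.5542, 0.0318, 0.0333]
tool_rot: [3.141, 0.0, 1.741]
contact_force: [-2.9, 0.2, 4.1]
opening: 0.0534
grip_force: 12.0
```

step_arm:
  commands:
    - {"translation": [0, -0.5, 0], "roll": 0}
    - {"translation": [0, -0.1, 0.2], "roll": 0}
    - {"translation": [0, 0, 0.2], "roll": 0}
    - {"translation": [0, 0, 0], "roll": 0}

```text
time: 21.9
tool_pos: [0.5542, 0.0318, 0.0333]
tool_rot: [3.14, 0.0, 1.741]
contact_force: [-1.0, 0.7, 6.8]
opening: 0.0536
grip_force: 12.0
```

step_arm:
  commands:
    - {"translation": [0, -0.2, -0.2], "roll": 0}
    - {"translation": [0, 0, 0], "roll": 0}
    - {"translation": [0, 0, 0], "roll": 0}
  grip_force: 5

```text
time: 22.15
tool_pos: [0.5542, 0.0318, 0.0332]
tool_rot: [3.14, 0.0, 1.741]
contact_force: [2.5, 1.5, 4.8]
opening: 0.0538
grip_force: 5.0
```

step_arm:
  commands:
    - {"translation": [0, 0, 0], "roll": 0}
    - {"translation": [0, 0, 0], "roll": 0}
    - {"translation": [0, 0, 0], "roll": 0}
    - {"translation": [0, 0, 0], "roll": 0}
    - {"translation": [0, 0, 0], "roll": 0}
  fingers: 0.85

```text
time: 22.57
tool_pos: [0.553, 0.0317, 0.0325]
tool_rot: [-3.141, -0.0, 1.741]
contact_force: [-1.1, -0.9, 0.2]
opening: 0.0776
grip_force: 0.0
```

step_arm:
  commands:
    - {"translation": [0, 0, -3], "roll": 0}
    - {"translation": [0, 0, -6], "roll": 0}
    - {"translation": [0, 0, -12], "roll": 0}
    - {"translation": [0, 0, -20], "roll": 0}
    - {"translation": [0, 0, -28], "roll": 0}
    - {"translation": [0, 0, -28], "roll": 0}
    - {"translation": [0, 0, -28], "roll": 0}
    - {"translation": [0, 0, -20], "roll": 0}
    - {"translation": [0, 0, -10], "roll": 0}
    - {"translation": [0, 0, 0], "roll": 0}

```text
time: 23.4
tool_pos: [0.5545, 0.0316, 0.1906]
tool_rot: [3.137, 0.001, 1.741]
contact_force: [-0.4, 0.6, -0.2]
opening: 0.0781
grip_force: 0.0
```

step_arm:
  commands:
    - {"translation": [-26.2, 3.2, -4], "roll": 0}
    - {"translation": [-26.2, 3.2, -4], "roll": 0}
    - {"translation": [-26.2, 3.2, -4], "roll": 0}
    - {"translation": [-26.2, 3.2, -4], "roll": 0}
    - {"translation": [-26.2, 3.2, -4], "roll": 0}
    - {"translation": [-26.2, 3.2, 0], "roll": 0}
    - {"translation": [0, 0, 0], "roll": 0}
    - {"translation": [0, 0, 0], "roll": 0}
  fingers: 0

```text
time: 24.07
tool_pos: [0.5982, -0.121, 0.2057]
tool_rot: [-3.139, -0.002, 1.738]
contact_force: [1.3, 0.1, 0.4]
opening: 0.0292
grip_force: 0.0
```

Run:
```python
from h import *
s=observe();print(s["time"],s["tool_pos"],s["tool_rot"],s["opening"])
a=np.radians(9.8);R=np.array([[np.cos(a),-np.sin(a)],[np.sin(a),np.cos(a)]])
def seat(q):return np.array([.609,.041])+R@np.array(q)/1000
for c in ("wrist","scene","side"):
    im=read_camera(c);k=get_calibration(c); cv2.imwrite(f"pics/{c}7.png",im[:,:,::-1])
    for n in ("long_egg","round_egg"):
        print(c,n,[(np.round(d["at"],3).tolist(),round(d["confidence"],2)) for d in search_frame(c,n)])
    if c=="wrist":
        hsv=cv2.cvtColor(im,cv2.COLOR_RGB2HSV)
        for q,z,r in (((-55,0),.045,50),((55,-65),.048,32)):
            w=seat(q);p=proj(k,[*w,z]);print("pred",p.round(1))
            x,y=p.astype(int);print([hsv[y,x+d].tolist() for d in (-60,-40,-30,-20,0,20,30,40,60) if 0<=x+d<640])
```

```text
24.0667 [ 0.59816801 -0.12098935  0.20567033] [-3.13876076e+00 -1.67012177e-03  1.73842846e+00] 0.029187504652420475
wrist long_egg [([0.56, 0.018, 0.07], 0.82), ([0.42, -0.151, 0.046], 0.68)]
wrist round_egg [([0.668, -0.015, 0.073], 0.91)]
pred [309.   21.4]
[[17, 132, 222], [24, 24, 158], [23, 27, 149], [19, 85, 188], [27, 44, 239], [19, 86, 195], [20, 25, 183], [20, 25, 187], [17, 25, 187]]
pred [421.8  94.3]
[[15, 24, 172], [17, 24, 169], [19, 84, 109], [18, 85, 171], [22, 71, 235], [20, 81, 232], [18, 83, 208], [17, 21, 171], [17, 132, 222]]
scene long_egg [([0.567, 0.043, 0.06], 0.96), ([0.421, -0.141, 0.04], 0.67)]
scene round_egg [([0.512, 0.271, 0.046], 0.68)]
side long_egg [([0.54, 0.016, 0.061], 0.98), ([0.399, -0.173, 0.044], 0.73), ([0.581, -0.008, 0.03], 0.22)]
side round_egg [([0.662, -0.03, 0.061], 0.83), ([0.491, 0.24, 0.047], 0.57)]
```

step_arm:
  commands:
    - {"translation": [-20, -5, 0], "roll": 0}
    - {"translation": [-25, -6, 0], "roll": 0}
    - {"translation": [-25, -6, 0], "roll": 0}
    - {"translation": [-25, -6, 0], "roll": 0}
    - {"translation": [-25, -6, 0], "roll": 0}
    - {"translation": [-25, -6, 0], "roll": 0}
    - {"translation": [-25, -6, 0], "roll": 0}
    - {"translation": [-25, -6, 0], "roll": 0}
    - {"translation": [-24, -4, 0], "roll": 0}
    - {"translation": [0, 0, 0], "roll": 0}
    - {"translation": [0, 0, 0], "roll": 0}
    - {"translation": [0, 0, 0], "roll": 0}

```text
time: 25.52
tool_pos: [0.5857, -0.3436, 0.2077]
tool_rot: [-3.142, -0.001, 1.741]
contact_force: [-0.4, 0.5, -0.4]
opening: 0.0006
grip_force: 0.0
```

Run:
```python
from h import *
im=read_camera("wrist");k=get_calibration("wrist");s=observe();print(s["time"],s["tool_pos"],s["tool_rot"],s["opening"])
cv2.imwrite("pics/w8.png",im[:,:,::-1])
print([(np.round(d["at"],3).tolist(),round(d["confidence"],2)) for d in search_frame("wrist","plunger_top")])
p=proj(k,[.593,-.266,.061]);print(p)
hsv=cv2.cvtColor(im,cv2.COLOR_RGB2HSV)
m=((hsv[:,:,1]<60)).astype(np.uint8);n,l,st,ce=cv2.connectedComponentsWithStats(m)
i=l[int(p[1]),int(p[0])];print(i,st[i],ce[i])
x,y=st[i][0]+st[i][2]/2,st[i][1]+st[i][3]/2
print("bell blob centre at z~.015",px(k,x,y,.015))
g=cv2.cvtColor(im,cv2.COLOR_RGB2GRAY)
x0,y0=int(p[0])-24,int(p[1])-24
for r in g[y0:y0+48:2,x0:x0+48:2]:print(' '.join('%3d'%v for v in r))
print(x0,y0)
w=cv2.imread("pics/wrist7.png");h=cv2.cvtColor(w,cv2.COLOR_BGR2HSV);mm=((h[:,:,1]>50)&(h[:,:,1]<110)).astype(np.uint8)
mm[:, :]=cv2.morphologyEx(mm,cv2.MORPH_CLOSE,np.ones((9,9)));n,l,st,ce=cv2.connectedComponentsWithStats(mm)
for q in ((421,94),(309,25)):print(st[l[q[1],q[0]]],ce[l[q[1],q[0]]])
```

```text
25.5667 [ 0.58583322 -0.34319906  0.2078974 ] [ 3.14149322e+00 -5.43143786e-04  1.74184375e+00] 0.0004440561769897765
[([0.594, -0.271, 0.057], 0.82)]
[347.75096401 112.07940464]
2 [ 309   73   73   76 4357] [345.10534772 110.53936195]
bell blob centre at z~.015 [ 0.5934086  -0.26502651  0.015     ]
122 128 133 139 143 140 141 148 145 143 143 150 148 150 151 148 148 141 148 144 142 135 133 124
113 131 133 140 145 139 146 150 148 146 151 146 151 157 149 150 149 147 145 148 141 141 137 130
 96 128 141 143 145 146 152 152 147 150 149 153 155 155 152 155 151 154 152 150 144 142 141 135
 84 102 143 147 147 146 154 151 150 150 154 155 158 158 158 153 153 152 153 150 148 150 143 139
 83  84 134 147 149 152 149 153 150 158 158 166 169 166 164 160 158 156 154 150 150 146 146 140
 88  87 135 146 150 156 154 160 162 167 167 171 175 170 169 166 164 160 155 149 151 150 146 142
 82  85 113 143 141 146 159 163 168 174 165 162 165 161 162 160 170 166 159 147 153 149 147 143
 85  88  91 121 151 156 163 169 172 172 159 171 171 173 153 156 159 166 160 157 154 155 150 142
 83  84  86  98 137 164 174 161
[... 921 characters left out ...]
144 137
110  86  83  86  85  91  84  85  91  93  90  85  86  92 107 118 149 155 153 153 144 142 137 137
133 101  91  85  82  85  84  87  88  86  89  90  88  85  90  86 123 153 155 148 144 143 139 134
136 138 129  86  86  87  85  86  89  91  87  89  88  87  88  83 102 141 149 145 143 138 133 135
128 131 134  94  84  81  82  87  82  90  85  86  88  90  87  83  92 108 143 143 138 137 131 127
124 129 132 123  95  85  81  83  87  86  84  85  82  86  84  87  89  87 131 139 132 134 127 120
117 121 128 136 123 116  80  83  83  86  84  80  84  84  84  85  88  85 125 140 135 132 121 111
323 88
[ 389   59   67   66 3438] [422.16404887  91.62332752]
[ 279    0   58   74 3671] [307.85862163  32.39634977]
```

step_arm:
  commands:
    - {"translation": [19, 5, 10], "roll": 0}
    - {"translation": [19, 5, 20], "roll": 0}
    - {"translation": [19, 5, 20], "roll": 0}
    - {"translation": [18.8, 5.4, 20], "roll": 0}
    - {"translation": [0, 0, 20], "roll": 0}
    - {"translation": [0, 0, 20], "roll": 0}
    - {"translation": [0, 0, 15], "roll": 0}
    - {"translation": [0, 0, 9], "roll": 0}
    - {"translation": [0, 0, 4], "roll": 0}
    - {"translation": [0, 0, 0], "roll": 0}
    - {"translation": [0, 0, 0], "roll": 0}

```text
time: 26.53
tool_pos: [0.5934, -0.2663, 0.0707]
tool_rot: [3.14, 0.001, 1.741]
contact_force: [0.2, -0.5, 0.2]
opening: 0.0004
grip_force: 0.0
```

step_arm:
  commands:
    - {"translation": [0, 0, 3], "roll": 0}
    - {"translation": [0, 0, 3], "roll": 0}
    - {"translation": [0, 0, 3], "roll": 0}
    - {"translation": [0, 0, 3], "roll": 0}
    - {"translation": [0, 0, 1], "roll": 0}
    - {"translation": [0, 0, 0], "roll": 0}
    - {"translation": [0, 0, 0], "roll": 0}

```text
time: 27.12
tool_pos: [0.5932, -0.2665, 0.0573]
tool_rot: [3.141, 0.001, 1.741]
contact_force: [-0.2, 0.8, 4.0]
opening: 0.0006
grip_force: 1.9
```

step_arm:
  commands:
    - {"translation": [0, 0, 1.5], "roll": 0}
    - {"translation": [0, 0, 1.5], "roll": 0}
    - {"translation": [0, 0, 1], "roll": 0}
    - {"translation": [0, 0, 0], "roll": 0}
    - {"translation": [0, 0, 0], "roll": 0}

```text
time: 27.53
tool_pos: [0.5932, -0.2665, 0.0533]
tool_rot: [3.141, 0.001, 1.741]
contact_force: [0.0, -0.4, 6.1]
opening: 0.0002
grip_force: 2.9
```

step_arm:
  commands:
    - {"translation": [0, 0, 0.5], "roll": 0}
    - {"translation": [0, 0, 0.5], "roll": 0}
    - {"translation": [0, 0, 0], "roll": 0}

```text
time: 27.78
tool_pos: [0.5932, -0.2666, 0.0532]
tool_rot: [3.14, 0.001, 1.741]
contact_force: [-2.2, 0.0, 10.3]
opening: 0.0004
grip_force: 5.6
```

step_arm:
  commands:
    - {"translation": [0, 0, 0.5], "roll": 0}
    - {"translation": [0, 0, 0], "roll": 0}
    - {"translation": [0, 0, 0], "roll": 0}

```text
time: 28.03
tool_pos: [0.5932, -0.2666, 0.0531]
tool_rot: [3.14, 0.001, 1.741]
contact_force: [-2.8, 1.0, 13.5]
opening: 0.0004
grip_force: 6.9
```

step_arm:
  commands:
    - {"translation": [0, 0, -3], "roll": 0}
    - {"translation": [0, 0, -5], "roll": 0}
    - {"translation": [0, 0, -8], "roll": 0}
    - {"translation": [0, 0, -20], "roll": 0}
    - {"translation": [0, 0, -25], "roll": 0}
    - {"translation": [0, 0, -25], "roll": 0}
    - {"translation": [0, 0, -25], "roll": 0}
    - {"translation": [0, 0, -20], "roll": 0}
    - {"translation": [0, 0, 0], "roll": 0}
    - {"translation": [0, 0, 0], "roll": 0}
    - {"translation": [0, 0, 0], "roll": 0}
    - {"translation": [0, 0, 0], "roll": 0}

```text
time: 29.03
tool_pos: [0.592, -0.2658, 0.1803]
tool_rot: [-3.139, -0.002, 1.741]
contact_force: [-0.4, 0.5, 0.5]
opening: 0.0004
grip_force: 0.0
```

Run:
```python
from h import *
read_camera("scene");read_camera("side")
for c in ("scene","side"):
    for n in ("long_egg","round_egg","plunger_top"):
        print(c,n,[(np.round(d["at"],3).tolist(),round(d["confidence"],2)) for d in search_frame(c,n)])
print(observe()["contact_force"]);print(hand_in())
```

```text
scene long_egg [([0.421, -0.142, 0.04], 0.75), ([0.563, 0.043, 0.061], 0.62)]
scene round_egg [([0.511, 0.271, 0.044], 0.66), ([0.685, 0.005, 0.061], 0.61)]
scene plunger_top [([0.599, -0.264, 0.062], 0.64)]
side long_egg [([0.541, 0.016, 0.059], 0.97), ([0.403, -0.171, 0.043], 0.57)]
side round_egg [([0.662, -0.034, 0.064], 0.76)]
side plunger_top []
[ 0.3928498   0.14760049 -0.33690262]
the job is handed in; nothing more can be done
None
```

Both eggs are seated in their dimples and released; the bell was then pressed to its stop and came back up, and the job was handed in at about 29 s with the arm clear; no verdict came back.

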